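# Zero the kitchen scale and start its timer

## Task

A mug stands on the kitchen scale: with the fingertips, press the scale's round key lightly until it is down to zero the scale, let it come up, then press the long bar-shaped key in the same light way to start its timer, and withdraw. Leave the square key alone, grasp and lift nothing, and do not shove or tip the scale, nor disturb the mug and the things standing around.

Things in the scene. Friction and masses are not known exactly. Their poses are not given: they have to be found in the camera images.
- scale: loose white kitchen scale on four rubber feet, about 0.9 kg, 230 (x) x 200 (y) mm, case top 24 mm above the worktop; origin at the centre of its underside, z up. At +x lies the steel weighing plate (136 x 186 mm, top at 27.8 mm); at -x is the key strip with three grey spring keys in a row at x = -85 mm, at y = +68 (round), 0 (long bar), -68 mm (square), and a flat black display between keys and plate. The -x edge faces the robot, turned up to 0.5 rad either way.
- round_key_top (a point): centre of the top of the round key (22 mm across), the one at the scale's +y end (left, seen from the robot); 30 mm above the worktop when up, and it goes down with the key
- bar_key_top (a point): centre of the top of the long bar key in the middle (40 mm along the scale's y, 14 mm along x); 30 mm above the worktop when up, and it goes down with the key
- square_key_top (a point): centre of the top of the square key (18 x 18 mm) at the scale's -y end (right, seen from the robot), to be left alone; 30 mm above the worktop when up
- round_key (a joint): how far the round key is down, m: 0 up, 0.004 fully down. Spring: begins to move at about 1 N, fully down at about 5 N, comes up by itself; counts as pressed beyond 0.0025
- bar_key (a joint): how far the long bar key is down, m; same spring and travel as the round key
- square_key (a joint): how far the square key is down, m; same spring and travel; must stay up
- plate (a point): centre of the top of the scale's weighing plate, 27.8 mm above the worktop, 44 mm to +x of the scale's origin
- mug: plain off-white mug, 97 mm high, 78 x 110 mm with its handle, standing loose on the weighing plate; origin at the centre of its underside (handle included), z up
- jar: loose honey jar with a dark lid, 62 mm across, 99 mm high, standing beside the scale; origin at the centre of its underside, z up
- carton: loose dark tea carton, 63 x 68 x 122 mm high, standing beside the scale; origin at the centre of its underside, z up
- teaspoon: loose metal teaspoon, 139 (x) x 30 x 10 mm, lying on the worktop at the left of the scale; origin at the centre of its underside
Mind the look-alikes: they are no part of the job. What is shaped like the mug but blue or red is not meant.

How it is judged:
By the outcome, as a careful person would: the job done as asked, in the order asked, and still so for the second after the job is handed in, with the robot touching nothing.
It also fails if it takes over 38 s, if anything falls off the work surface, if the arm or the gripper's body presses on something with over 40 N, if the wrist force passes 120 N, or if a joint passes its speed limit or range.

## Robot

A 6-joint arm with a two-finger parallel gripper is mounted at the origin on a cart in front of the work surface, level with it; the furniture and walls round the work are solid. World frame = base frame: x ahead of the robot, y to its left, z up, the work surface at z = 0. Lengths are in m, angles in rad, forces in N, time in s.
With the tool pointing down it reaches from about 0.25 to 0.8 m from the base axis. Payload 3.9 kg.
Tool frame: the origin (TCP) lies at the very end of the fingers, on their centre line; the grasp point (between the pads) lies r.hold_point_z behind it (r.hold_point_z is the distance from the TCP to the grasp point, in m); z points along the fingers, y is the line along which they close (so a half turn about z gives the same grasp; the last joint's range is limited). The gripper opens to 85 mm and grips with 20 to 120 N. Pads are 22 mm wide; open, the fingers measure 114 mm over their backs; the gripper's body (76 mm by 85 mm) begins 54 mm behind the grasp point. The pads swing forward as they close: fully open they stand 13 mm farther back than shut.
Start: joints at [-1.331, 0.26, -0.138, 1.173, 0, 1.571], TCP at [0.125, -0.51, 0.231] pointing down, gripper open.
Joint ranges: [-2.78, 2.78], [-0.83, 1.72], [-1.28, 1.37], [-1.9, 2.12], [-1.57, 1.48], [-3.14, 3.14]. Speed limits (rad/s): [2.57, 2.57, 3.14, 3.14, 3.14, 3.14].

## Interface

Orientations are given as a rotation vector (axis times angle).
In Python, from workcell import r, eyes gives the robot as it stands.
- The arm moves only by the tool apply_moves, never from a script. Its argument "moves" is a list that holds one entry, the list of rows, each a list of 7 numbers: the closure, from 0 (fully open) to 1 (shut), then the shift along the world's x, y, z in mm, then the turn, a rotation vector about the world's x, y, z in degrees. A call has 1 to 5 rows; each row shifts and turns the commanded pose from where the row before left it; what a row does not reach is not made up. A row lasts 1/12 s, in which the tool goes at most 41.7 mm and 7.16 degrees, less where a joint would pass 70% of its speed; a pose out of reach is approached as far as the arm can. A call with a gripper value outside its range is refused whole. The fingers move at their own pace and stop on an object; "squeeze" is the grip in N (left out, the last holds). Time passes only in rows, so rows that do not move let the fingers close. It gives the time, the measured TCP pose, the force, the opening and the grip force at its end, in the units of the state.
- r.get_obs(): the state, without advancing time (a new reading comes with each control period).
- eyes.camera(name): name is "side" or "top"; returns the picture (420x560x3 uint8, blue, green, red); there is no depth.
- eyes.camera_params(name): a dict with "fx", "fy", "cx", "cy" (pixels), "R" (3x3) and "t" (3): a world point X has camera coordinates R X + t. Camera axes: x right, y down, z forward; pixel columns grow to the right and rows downward; lengths in m; the calibration is good to about 2 mm. A picture is of the moment at which its call begins. camera_params takes no time and is no camera call.
- r.finish_job(): hands the job in; it is judged then, once.
The state is a dict: "time_s": time; "joints": joint angles; "qd": joint speeds; "joint_efforts": joint torques, N m; "ee_pos": TCP position; "orientation": TCP orientation; "contact_force": force on the tool from outside, world axes, zero at the start; "wrist_torque": the same for the moment, N m; "gripper_width": finger opening in m; "finger_force": force on a finger pad.
Only numpy, scipy, OpenCV 4.12 (cv2) and the standard library are available. Lean on these libraries where they do the work, as an engineer would, in place of code of your own. Each camera call takes 0.05 s, during which the arm holds its last target. There are 200 camera calls.

## Working session

There is one attempt and no reset: what is moved stays moved. The work goes in short steps, Python scripts to look and compute and a tool call to move; the robot and the scene stay as the last step left them, time stands still between calls to the robot, and variables do not carry over. Pictures are saved under pics/ and viewed, at most 10 in all, crops included, and the job is handed in when it is done.

Besides the shell and the picture viewer there is one more tool, called as name(argument=value, ...), one argument or row to a line, values as JSON. apply_moves: Moves the arm, as the interface text tells. Its arguments: {"type":"object","properties":{"moves":{"type":"array"},"squeeze":{"type":"number"}},"required":["moves"]}

```bash
mkdir -p pics; python3 - <<'E'
from workcell import r, eyes
import cv2
for n in("top","side"):
    cv2.imwrite(f"pics/{n}0.png",eyes.camera(n)); p=eyes.camera_params(n); print(n,p)
o=r.get_obs(); print(o, r.hold_point_z)
E
```

```text
top {'fx': 541.7355549373301, 'fy': 541.7355549373301, 'cx': 274.01056902004314, 'cy': 205.53782549530317, 'R': array([[-0.01902156, -0.99974848, -0.01188078],
       [-0.98802029,  0.02061593, -0.1529408 ],
       [ 0.15314726,  0.00882928, -0.98816393]]), 't': array([0.05304545, 0.55696352, 1.24540192])}
side {'fx': 385.2768517466222, 'fy': 385.2768517466222, 'cx': 281.3789252774291, 'cy': 216.23775468952, 'R': array([[ 0.99197628, -0.1263932 ,  0.00279753],
       [-0.06705412, -0.5447648 , -0.83590374],
       [ 0.10717655,  0.82900909, -0.54886894]]), 't': array([-0.53033191,  0.09493565,  1.00638131])}
{'time_s': 0.1, 'joints': array([-1.33100460e+00,  2.60600363e-01, -1.39244098e-01,  1.17271021e+00,
        9.86010278e-06,  1.57082138e+00]), 'qd': array([ 5.23871494e-04, -4.05261767e-05,  2.04727030e-03, -6.09505319e-04,
       -2.03135870e-03, -1.04309032e-03]), 'joint_efforts': array([-7.49191313e-04, -4.06508446e+01,  2.54527885e+01,  1.01516119e-02,
       -3.53761573e-05,  8.49460832e-06]), 'ee_pos': array([ 0.12454375, -0.50937651,  0.23055604]), 'orientation': array([-3.11730979e+00, -3.75514167e-01,  3.14842576e-04]), 'contact_force': array([-0.56904323, -0.89485271, -0.01511944]), 'wrist_torque': array([-0.02023505, -0.02587601,  0.00601087]), 'finger_force': 0.0, 'gripper_width': 0.08566419621147033} 0.0187
```

View pics/top0.png

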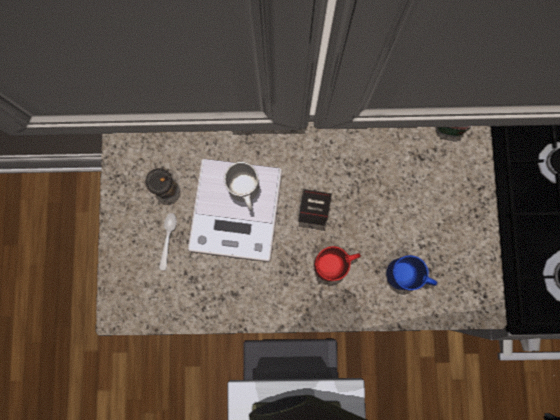

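View pics/side0.png

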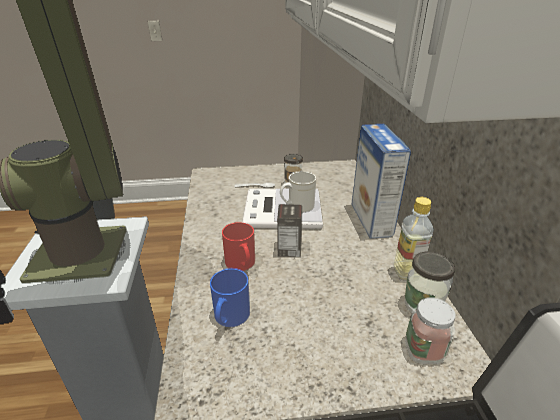

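```bash
python3 - <<'E'
import cv2
im=cv2.imread("pics/top0.png")[150:270,140:290]
cv2.imwrite("pics/c.png",cv2.resize(im,None,fx=5,fy=5,interpolation=cv2.INTER_CUBIC)[:600])
im=cv2.imread("pics/side0.png")[140:240,230:330]
cv2.imwrite("pics/d.png",cv2.resize(im,None,fx=6,fy=6,interpolation=cv2.INTER_CUBIC))
E
```

```text
(no output)
```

View pics/c.png

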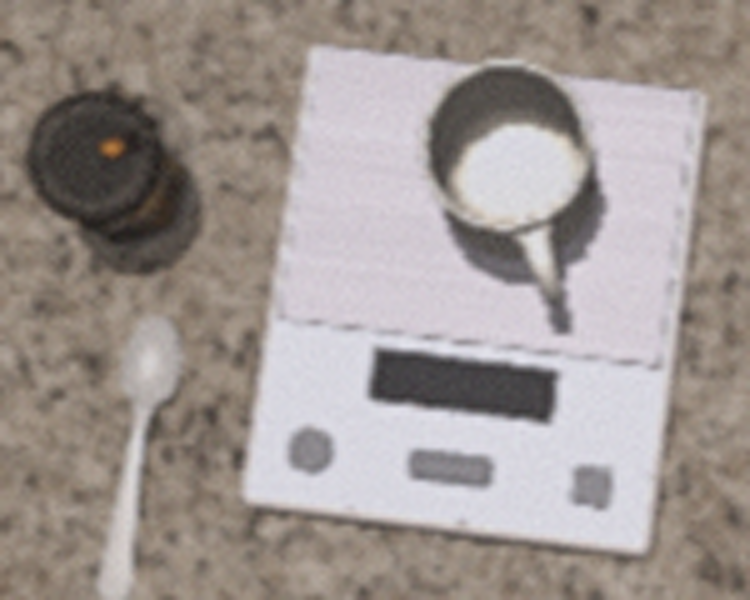

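View pics/d.png

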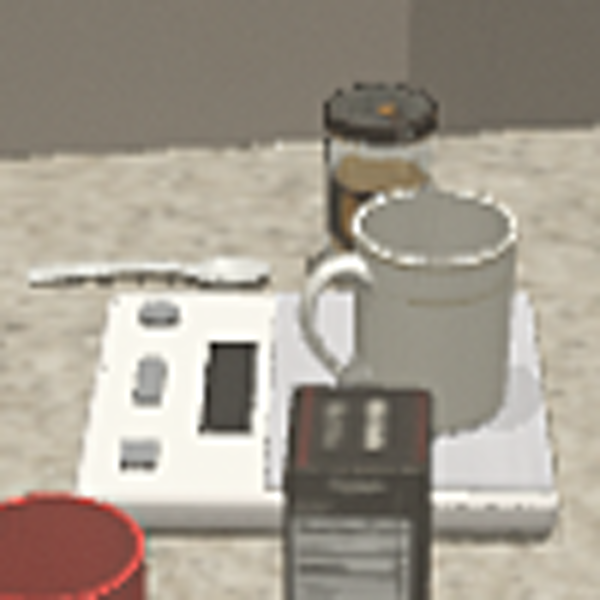

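```bash
cat > h.py <<'E'
import numpy as np
from workcell import r, eyes
def world(n,u,v,z):
    p=eyes.camera_params(n); R,t=p["R"],p["t"]
    d=R.T@np.array([(u-p["cx"])/p["fx"],(v-p["cy"])/p["fy"],1]); c=-R.T@t
    return (c+d*(z-c[2])/d[2])
E
python3 - <<'E'
from h import *
def T(a,b,z): return world("top",140+(a+.5)/5-.5,150+(b+.5)/5-.5,z).round(4)
def S(a,b,z): return world("side",230+(a+.5)/6-.5,140+(b+.5)/6-.5,z).round(4)
for n,a in dict(round=(311,450,.03),bar=(450,468,.03),sq=(592,487,.03),cFL=(247,503,.024),cFR=(645,553,.024),cBL=(310,47,.024),cBR=(705,92,.024),mug=(510,145,.125),handle=(562,325,.06),handle2=(545,260,.11),jar=(97,157,.099),spoon=(155,350,.01)).items(): print(n,T(*a))
for n,a in dict(round=(160,310,.03),bar=(151,378,.03),sq=(140,450,.03),handle=(312,300,.08)).items(): print("s",n,S(*a))
E
```

```text
round [0.4814 0.2157 0.03  ]
bar [0.4715 0.1495 0.03  ]
sq [0.4611 0.082  0.03  ]
cFL [0.4572 0.2472 0.024 ]
cFR [0.4297 0.0575 0.024 ]
cBL [0.68   0.2174 0.024 ]
cBR [0.6532 0.0243 0.024 ]
mug [0.6079 0.1128 0.125 ]
handle [0.5349 0.0937 0.06  ]
handle2 [0.5577 0.0985 0.11  ]
jar [0.6118 0.3044 0.099 ]
spoon [0.5336 0.2948 0.01  ]
s round [0.4817 0.2141 0.03  ]
s bar [0.4722 0.1457 0.03  ]
s sq [0.4624 0.08   0.03  ]
s handle [0.5511 0.1267 0.08  ]
```

apply_moves(
  moves=[
    [[1,16,33,0,0,0,-5],[1,16,33,0,0,0,-5],[1,16,33,0,0,0,-5],[1,16,33,0,0,0,-5],[1,16,33,0,0,0,-2.3]],
  ],
  squeeze=20,
)

```text
time_s: 0.52
ee_pos: [0.2048, -0.3431, 0.2308]
orientation: [-3.131, 0.241, 0.001]
contact_force: [0.8, -0.6, 0.0]
gripper_width: 0.0255
finger_force: 0.0
```

apply_moves(
  moves=[
    [[1,16,33,0,0,0,0],[1,16,33,0,0,0,0],[1,16,33,0,0,0,0],[1,16,33,0,0,0,0],[1,16,33,0,0,0,0]],
  ],
)

```text
time_s: 0.93
ee_pos: [0.2846, -0.1782, 0.2311]
orientation: [-3.133, 0.236, 0.0]
contact_force: [1.1, -0.8, 0.1]
gripper_width: 0.0002
finger_force: 0.0
```

apply_moves(
  moves=[
    [[1,16,33,0,0,0,0],[1,16,33,0,0,0,0],[1,16,33,0,0,0,0],[1,16,33,0,0,0,0],[1,16,33,0,0,0,0]],
  ],
)

```text
time_s: 1.35
ee_pos: [0.3618, -0.0353, 0.2312]
orientation: [-3.114, 0.179, -0.001]
contact_force: [-1.0, -0.9, 0.1]
gripper_width: -0.0001
finger_force: 0.0
```

apply_moves(
  moves=[
    [[1,16,33,0,0,0,0],[1,16,33,0,0,0,0],[1,16,33,0,0,0,0],[1,16,33,0,0,0,0],[1,0,0,0,0,0,0]],
  ],
)

```text
time_s: 1.77
ee_pos: [0.4235, 0.0136, 0.2311]
orientation: [-3.051, 0.054, -0.004]
contact_force: [0.2, -0.1, 0.3]
gripper_width: 0.0
finger_force: 0.0
```

```bash
python3 - <<'E'
from h import *
import cv2
o=r.get_obs(); print(o["joints"].round(3),o["qd"].round(3),o["ee_pos"],o["orientation"],o["time_s"])
im=np.hstack([cv2.resize(eyes.camera("top"),(400,300)),cv2.resize(eyes.camera("side"),(400,300))]); cv2.imwrite("pics/e.png",im)
E
```

```text
[-0.036  0.085 -0.362  1.123  0.09   3.141] [-0.022 -0.033 -0.043  0.037 -0.047 -0.001] [0.42349132 0.01360935 0.23113705] [-3.05078903  0.0540319  -0.0041933 ] 1.7667
```

View pics/e.png

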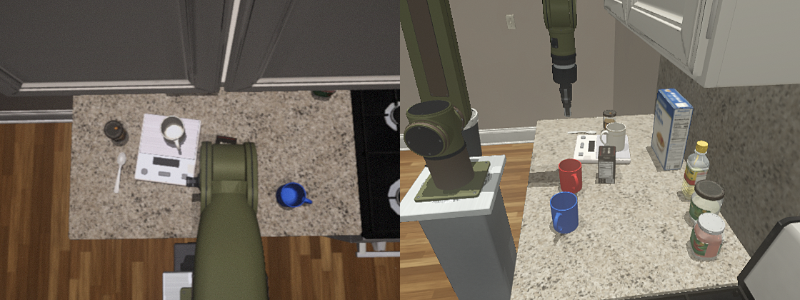

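```bash
cat >> h.py <<'E'
from scipy.spatial.transform import Rotation as Ro
def delta(yaw=np.pi/2-.15):
    o=r.get_obs(); c=Ro.from_rotvec(o["orientation"])
    d=Ro.from_euler("z",yaw)*Ro.from_euler("x",np.pi)
    dz=(d*c.inv()).as_rotvec(degrees=True); print("rot",dz.round(2),"pos",(1000*o["ee_pos"]).round(1),"f",o["contact_force"],o["joints"].round(2))
E
python3 -c "
from h import *
delta()"
```

```text
rot [-4.17 -3.65 83.46] pos [420.2  12.5 230.9] f [-0.07013382 -0.58050832 -0.62584274] [-0.04  0.08 -0.37  1.13  0.09  3.14]
```

apply_moves(
  moves=[
    [[1,0,0,0,-0.35,-0.3,6.95],[1,0,0,0,-0.35,-0.3,6.95],[1,0,0,0,-0.35,-0.3,6.95],[1,0,0,0,-0.35,-0.3,6.95],[1,0,0,0,-0.35,-0.3,6.95]],
  ],
)

```text
time_s: 2.28
ee_pos: [0.419, 0.012, 0.2313]
orientation: [-2.96, -0.876, 0.001]
contact_force: [0.0, -0.2, 0.1]
gripper_width: 0.0
finger_force: 0.0
```

apply_moves(
  moves=[
    [[1,5,16,0,-0.35,-0.3,6.95],[1,5,16,0,-0.35,-0.3,6.95],[1,5,16,0,-0.35,-0.3,6.95],[1,5,16,0,-0.35,-0.3,6.95],[1,5,16,0,-0.35,-0.3,6.95]],
  ],
)

```text
time_s: 2.7
ee_pos: [0.4444, 0.0926, 0.2313]
orientation: [-2.595, -1.742, 0.001]
contact_force: [0.8, -1.1, 0.2]
gripper_width: 0.0
finger_force: 0.0
```

apply_moves(
  moves=[
    [[1,5,16,0,-0.35,-0.3,6.95],[1,5,16,0,-0.35,-0.3,6.95],[1,5,30,0,0,0,0],[1,0,0,0,0,0,0],[1,0,0,0,0,0,0]],
  ],
)

```text
time_s: 3.12
ee_pos: [0.4596, 0.155, 0.2311]
orientation: [-2.38, -2.049, 0.002]
contact_force: [-0.7, -1.6, 0.2]
gripper_width: -0.0004
finger_force: 0.0
```

```bash
python3 -c "
from h import *
delta()"
```

```text
rot [ 0.02 -0.07 -0.05] pos [459.6 155.  231.1] f [-0.73874991 -1.64824486  0.18155242] [ 0.33  0.19 -0.23  1.15  0.    2.05]
```

apply_moves(
  moves=[
    [[1,11,30,0,0,0,0],[1,11,30,0,0,0,0],[1,0,0,-35,0,0,0],[1,0,0,-35,0,0,0],[1,0,0,-35,0,0,0]],
  ],
)

```text
time_s: 3.53
ee_pos: [0.4824, 0.214, 0.1259]
orientation: [2.382, 2.047, 0.002]
contact_force: [-0.8, 0.3, -0.1]
gripper_width: -0.0001
finger_force: 0.0
```

apply_moves(
  moves=[
    [[1,0,0,-35,0,0,0],[1,0,0,-30,0,0,0],[1,0,0,-10,0,0,0],[1,0,0,0,0,0,0],[1,0,0,0,0,0,0]],
  ],
)

```text
time_s: 3.95
ee_pos: [0.482, 0.2143, 0.052]
orientation: [-2.382, -2.047, 0.001]
contact_force: [-0.0, 0.3, 0.1]
gripper_width: 0.0
finger_force: 0.0
```

```bash
python3 - <<'E'
from h import *
import cv2
delta()
a=eyes.camera("top")[170:270,150:270]; b=eyes.camera("side")[140:240,210:330]
cv2.imwrite("pics/f.png",np.hstack([cv2.resize(a,(400,333),interpolation=2),cv2.resize(b,(400,333),interpolation=2)]))
E
```

```text
rot [-0.01 -0.04  0.05] pos [482.  214.3  52. ] f [-0.03535829  0.31786649  0.06029584] [ 0.42  0.41 -0.43  0.73  0.    2.14]
```

View pics/f.png

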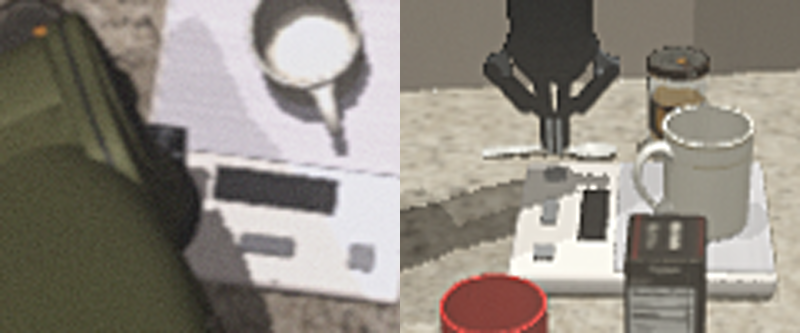

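apply_moves(
  moves=[
    [[1,0,0,-10,0,0,0],[1,0,0,-6,0,0,0],[1,0,0,-3,0,0,0],[1,0,0,0,0,0,0],[1,0,0,0,0,0,0]],
  ],
)

```text
time_s: 4.47
ee_pos: [0.4815, 0.2152, 0.0322]
orientation: [-2.38, -2.049, 0.001]
contact_force: [-1.1, 0.1, -0.3]
gripper_width: 0.0001
finger_force: 0.0
```

apply_moves(
  moves=[
    [[1,0,0,-1,0,0,0],[1,0,0,-1,0,0,0],[1,0,0,-1,0,0,0],[1,0,0,0,0,0,0],[1,0,0,0,0,0,0]],
  ],
)

```text
time_s: 4.88
ee_pos: [0.482, 0.2154, 0.0296]
orientation: [-2.38, -2.049, -0.001]
contact_force: [-0.3, -0.0, 1.0]
gripper_width: 0.0
finger_force: 0.7
```

Contact at about z = 30 mm.

apply_moves(
  moves=[
    [[1,0,0,-1,0,0,0],[1,0,0,-1,0,0,0],[1,0,0,0,0,0,0],[1,0,0,0,0,0,0]],
  ],
)

```text
time_s: 5.22
ee_pos: [0.4821, 0.2154, 0.0276]
orientation: [-2.38, -2.049, -0.001]
contact_force: [-0.7, -0.7, 2.2]
gripper_width: -0.0001
finger_force: 1.7
```

apply_moves(
  moves=[
    [[1,0,0,-0.6,0,0,0],[1,0,0,0,0,0,0],[1,0,0,0,0,0,0]],
  ],
)

```text
time_s: 5.47
ee_pos: [0.4821, 0.2154, 0.027]
orientation: [-2.38, -2.049, -0.001]
contact_force: [-0.9, 0.5, 4.3]
gripper_width: -0.0001
finger_force: 2.0
```

apply_moves(
  moves=[
    [[1,0,0,-0.6,0,0,0],[1,0,0,0,0,0,0],[1,0,0,0,0,0,0]],
  ],
)

```text
time_s: 5.72
ee_pos: [0.4821, 0.2154, 0.0263]
orientation: [-2.38, -2.049, -0.001]
contact_force: [-0.5, -0.0, 4.0]
gripper_width: -0.0004
finger_force: 2.3
```

apply_moves(
  moves=[
    [[1,0,0,-0.3,0,0,0],[1,0,0,0,0,0,0],[1,0,0,0,0,0,0]],
  ],
)

```text
time_s: 5.97
ee_pos: [0.4821, 0.2154, 0.026]
orientation: [-2.38, -2.049, -0.001]
contact_force: [0.4, 0.7, 5.1]
gripper_width: 0.0001
finger_force: 2.6
```

apply_moves(
  moves=[
    [[1,0,0,2,0,0,0],[1,0,0,6,0,0,0],[1,0,0,16,0,0,0],[1,0,0,0,0,0,0],[1,0,0,0,0,0,0]],
  ],
)

```text
time_s: 6.38
ee_pos: [0.4821, 0.2152, 0.0502]
orientation: [-2.381, -2.049, -0.001]
contact_force: [-0.9, -1.1, 0.3]
gripper_width: -0.0002
finger_force: 0.0
```

apply_moves(
  moves=[
    [[1,-3,-16,0,0,0,0],[1,-3,-16,0,0,0,0],[1,-3,-16,0,0,0,0],[1,-3,-17,0,0,0,0],[1,0,0,0,0,0,0]],
  ],
)

```text
time_s: 6.8
ee_pos: [0.4673, 0.1473, 0.0487]
orientation: [-2.383, -2.046, 0.007]
contact_force: [-0.3, -0.3, -1.3]
gripper_width: -0.0001
finger_force: 0.0
```

```bash
python3 - <<'E'
from h import *
import cv2
delta()
a=eyes.camera("top")[170:270,150:270]; b=eyes.camera("side")[140:240,210:330]
cv2.imwrite("pics/g.png",np.hstack([cv2.resize(a,(400,333),interpolation=2),cv2.resize(b,(400,333),interpolation=2)]))
E
```

```text
rot [ 0.12 -0.25  0.1 ] pos [467.3 147.3  48.7] f [-0.29433261 -0.27335018 -1.31188066] [ 0.31  0.36 -0.52  0.69 -0.    2.03]
```

View pics/g.png

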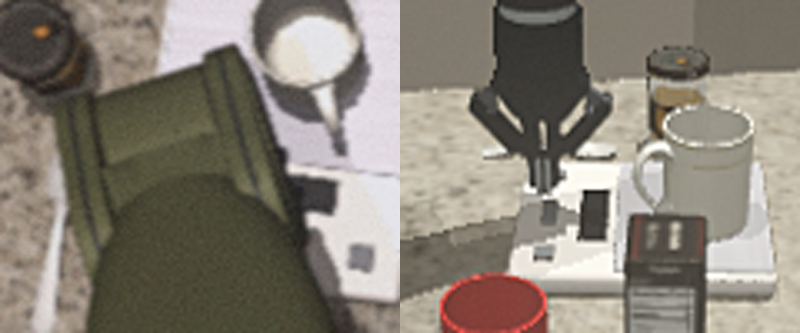

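apply_moves(
  moves=[
    [[1,0,0,-10,0,0,0],[1,0,0,-5,0,0,0],[1,0,0,-2,0,0,0],[1,0,0,0,0,0,0],[1,0,0,0,0,0,0]],
  ],
)

```text
time_s: 7.32
ee_pos: [0.4698, 0.1506, 0.0327]
orientation: [-2.38, -2.05, 0.0]
contact_force: [0.3, 0.2, -0.9]
gripper_width: -0.0001
finger_force: 0.0
```

apply_moves(
  moves=[
    [[1,0,0,-1,0,0,0],[1,0,0,-1,0,0,0],[1,0,0,-1,0,0,0],[1,0,0,0,0,0,0],[1,0,0,0,0,0,0]],
  ],
)

```text
time_s: 7.73
ee_pos: [0.4701, 0.1504, 0.0301]
orientation: [-2.38, -2.049, -0.001]
contact_force: [0.6, 0.9, 1.1]
gripper_width: -0.0003
finger_force: 0.4
```

apply_moves(
  moves=[
    [[1,0,0,-1,0,0,0],[1,0,0,-1,0,0,0],[1,0,0,-0.8,0,0,0],[1,0,0,0,0,0,0],[1,0,0,0,0,0,0]],
  ],
)

```text
time_s: 8.15
ee_pos: [0.4701, 0.1504, 0.0273]
orientation: [-2.38, -2.049, -0.001]
contact_force: [-0.7, 0.8, 3.8]
gripper_width: 0.0002
finger_force: 1.8
```

apply_moves(
  moves=[
    [[1,0,0,-0.6,0,0,0],[1,0,0,0,0,0,0],[1,0,0,0,0,0,0]],
  ],
)

```text
time_s: 8.4
ee_pos: [0.4701, 0.1504, 0.0267]
orientation: [-2.38, -2.049, -0.001]
contact_force: [-0.9, 0.8, 4.5]
gripper_width: 0.0002
finger_force: 2.1
```

apply_moves(
  moves=[
    [[1,0,0,-0.6,0,0,0],[1,0,0,0,0,0,0],[1,0,0,0,0,0,0]],
  ],
)

```text
time_s: 8.65
ee_pos: [0.4701, 0.1504, 0.026]
orientation: [-2.38, -2.049, -0.001]
contact_force: [-0.0, 0.9, 5.0]
gripper_width: 0.0001
finger_force: 2.5
```

apply_moves(
  moves=[
    [[1,0,0,2,0,0,0],[1,0,0,6,0,0,0],[1,0,0,20,0,0,0],[1,-10,0,35,0,0,0],[1,-10,0,35,0,0,0]],
  ],
)

```text
time_s: 9.07
ee_pos: [0.448, 0.1493, 0.1237]
orientation: [-2.38, -2.048, 0.007]
contact_force: [1.1, -0.4, 0.2]
gripper_width: -0.0
finger_force: 0.0
```

apply_moves(
  moves=[
    [[1,-10,0,35,0,0,0],[1,-15,-20,35,0,0,0],[1,-15,-20,30,0,0,0],[1,0,-30,0,0,0,0],[1,0,-30,0,0,0,0]],
  ],
)

```text
time_s: 9.48
ee_pos: [0.4103, 0.0502, 0.225]
orientation: [2.377, 2.051, 0.005]
contact_force: [1.2, 0.1, -0.5]
gripper_width: -0.0003
finger_force: 0.0
```

apply_moves(
  moves=[
    [[1,0,-30,0,0,0,0],[1,0,-30,0,0,0,0],[1,0,-30,0,0,0,0],[1,0,0,0,0,0,0],[1,0,0,0,0,0,0]],
  ],
)

```text
time_s: 9.9
ee_pos: [0.4094, -0.0404, 0.2225]
orientation: [-2.383, -2.044, 0.002]
contact_force: [0.4, 0.3, -0.5]
gripper_width: 0.0003
finger_force: 0.0
```

```bash
python3 - <<'E'
from h import *
import cv2
delta()
a=eyes.camera("top")[150:270,140:290]; b=eyes.camera("side")[140:240,210:335]
cv2.imwrite("pics/h.png",np.hstack([cv2.resize(a,(400,320),interpolation=2),cv2.resize(b,(400,320),interpolation=2)]))
E
```

```text
rot [-0.04 -0.11  0.17] pos [409.4 -40.4 222.5] f [ 0.4421075   0.26084135 -0.45111376] [-0.1   0.07 -0.4   1.1   0.    1.63]
```

View pics/h.png

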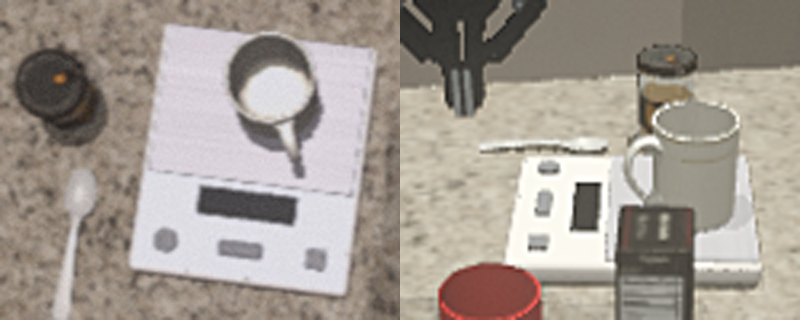

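The scale, mug, jar and spoon are where they were at the start (round key at about (166,240) in the left half), and all keys are up.

```bash
python3 -c "
from workcell import r
print(r.finish_job())"
```

```text
the job is handed in; nothing more can be done
None
```

I pressed the round key, then the bar key, each to about 4 mm of travel at about 5 N; both came back up, the final pictures show nothing moved, and the job was handed in at about 10 s, with no verdict returned.

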